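Set the charger's current-limit ring and store it

ROBOT

A 7-joint arm with a two-finger parallel gripper is mounted at the origin on the work surface. World frame = base frame: x ahead of the robot, y to its left, z up, the work surface at z = 0. Lengths are in m, angles in rad, forces in N, time in s.
With the tool pointing down it reaches from about 0.4 to 0.85 m from the base axis. Payload 10.4 kg.
Tool frame: the origin (TCP) lies midway between the tips of the shut fingers; the grasp point (between the pads) lies 19 mm behind it; z points along the fingers, y is the direction in which the jaws open and shut (so a half turn about z gives the same grasp; the last joint's range is limited). The gripper opens to 85 mm and grips with 20 to 120 N. Pads are 22 mm wide; open, the fingers measure 114 mm over their backs; the gripper's body (76 mm by 85 mm) begins 54 mm behind the grasp point. The pads swing forward as they close: fully open they stand 13 mm farther back than shut.
Start: joints at [1.173, 0.332, -0.065, 1.46, 0.022, 1.35, -0.088], TCP at [0.229, -0.582, 0.231] pointing down, gripper open.
Joint ranges: [-2.6, 2.6], [-0.5, 2.12], [-1.47, 1.34], [0.16, 2.42], [-1.27, 4.41], [0.06, 2.06], [-2.6, 2.6]. Speed limits (rad/s): [2.22, 2.22, 2.79, 2.79, 3.14, 3.14, 3.14].

INTERFACE

Orientations are given as a unit quaternion [x, y, z, w].
In Python, from workcell import manip, viewer gives the robot as it stands.
- The arm moves only by the tool move_arm, never from a script. Its argument "deltas" is a list of rows, each a list of 7 numbers: the shift along the tool's x, y, z in m, then the turn, a rotation vector about the tool's x, y, z in degrees, then the opening, from -1 (shut) to 1 (fully open). In form: [[dx, dy, dz, wx, wy, wz, gripper], ...]. A call has 1 to 10 rows; each row shifts and turns the commanded pose from where the row before left it, along the tool's axes as they then stand; what a row does not reach is not made up. A row lasts 1/8 s, in which the tool goes at most 62.5 mm and 10.7 degrees, less where a joint would pass 70% of its speed; a pose out of reach is approached as far as the arm can. A call with a gripper value outside its range is refused whole. The fingers move at their own pace and stop on an object; "force" is the grip in N (left out, the last holds). Time passes only in rows, so rows that do not move let the fingers close. It gives the time, the measured TCP pose, the force and the opening at its end, in the units of the state.
- manip.get_obs(): the state, without advancing time (a new reading comes with each control period).
- viewer.camera(name): name is "scene" or "top" or "wrist"; returns (picture, depth): 420x560x3 uint8, red, green, blue; 420x560 float32, m along the optical axis (not along the pixel's ray), 0 where there is no reading.
- viewer.calibration(name): a dict with "fx", "fy", "cx", "cy" (pixels), "R" (3x3) and "t" (3): a world point X has camera coordinates R X + t; the wrist camera has in their place "T_tool_cam" (4x4, takes a point from camera to tool coordinates, whose origin is the TCP and whose axes are the flange's). Camera axes: x right, y down, z forward; pixel columns grow to the right and rows downward; lengths in m; the calibration is good to about 2 mm. The wrist camera is an equidistant fisheye: a pixel r from the principal point sees the ray r / f radians off the axis. A picture is of the moment at which its call begins: read the wrist's pose just before it. calibration takes no time and is no camera call.
- manip.hand_in(): hands the job in, once; it reports no verdict.
The state is a dict: "clock": time; "joint_pos": joint angles; "joint_velocities": joint speeds; "tau": joint torques, N m; "position": TCP position; "ee_rot": TCP orientation; "ft_force": force on the tool from outside, world axes, zero at the start; "torque": the same for the moment, N m; "grip_width": opening from 0.0 (shut) to 1.0 (fully open).
Only numpy, scipy, OpenCV 4.12 (cv2) and the standard library are available. Lean on these libraries where they do the work, as an engineer would, in place of code of your own. Each camera call takes 0.05 s, during which the arm holds its last target.

TASK

On the wall charger, push the red lever pin round with the fingertips until the lever's red pointer points at the blue marker, and leave it there. Only then press the round steel button to store the setting and let it spring back. Push the pin gently without pinching it, and leave the blue marker and the loose things on and around the charger where they are.

Things in the scene. Friction and masses are not known exactly. Their poses are not given: they have to be found in the camera images.
- charger: Wall charger (white case, green lid panel) lying on its back, fixed to the bench; 240 mm (its x) by 340 mm (its y) by 90 mm high, lid level. Origin: centre of its underside, on the bench top; z up. In its frame the dial is centred at x +10, y +60 mm, and the steel button at x -35, y -110 mm. A display (flat) lies at x +55, y -88.
- dial_centre (a point): Rotation axis of the ring and of the marker, at the height of the lid's surface (90 mm above the bench).
- ring (a joint): Angle (rad) of the black selector ring (100 mm across, 12 mm high, knurled) with its lever, about the vertical axis through dial_centre. At 0 the lever points along the charger's -x; the value grows counter-clockwise seen from above. Stops at -1.65 and 1.55. Stays where it is left; dry friction, about 1.5 N at the pin. It starts between -1.5 and -0.9, always at a smaller value than the marker's.
- lever_pin (a point): Red upright round pin on the lever, 14 mm in diameter, 66 mm from the dial axis; this point is on the pin's axis 35 mm above the lid. The pin stands from the black lever arm (10 mm wide, 50 to 75 mm from the axis, its top 14 mm above the lid) to 56 mm above the lid.
- pointer_tip (a point): Tip of the red pointer at the lever's outer end, 80 mm from the dial axis, 10 mm above the lid.
- marker (a joint): Angle (rad) of the blue marker about the same axis, same zero and sense as ring; the lever points at the marker when the two values are equal. Stiff (held by about 12 N of friction); set differently each time, between -0.3 and 1.1. Not to be moved.
- marker_point (a point): The point where pointer_tip must come: on the marker's centre line, 80 mm from the dial axis, 10 mm above the lid. The blue marker itself (14 mm wide, 10 mm high, with a small inward point) stands just outside the scale, 88 to 107 mm from the axis.
- store (a joint): Travel (m) of the steel push button: 0 up, 0.006 fully down; springs back; about 5 N presses it fully, and it counts as pressed beyond 0.004.
- store_top (a point): Centre of the top face of the steel button (30 mm in diameter, in a black housing on the lid), pressed straight down.
- screw_tin: Aluminium tin, 40 mm across, 28 mm high, standing loose on the lid behind the ring; leave alone. Origin: centre of its underside.
- adapter: Small steel and brass coaxial adapter, about 30 mm long, 14 mm high, loose on the lid's far corner; leave alone. Origin: under its square end.
- screwdriver: Screwdriver with a red handle, lying loose on the bench beside the button end of the charger; leave alone.
- standoff_jar: Jar, 50 mm across, 65 mm high, on the bench beside the dial end; leave alone. Origin: centre of its underside.
- mug: White mug, 80 mm across, 90 mm high, on the bench beside the dial end; leave alone. Origin: centre of its underside.
- probe: Black measuring probe, about 110 mm long, 14 mm high, lying loose along the far edge of the lid behind the dial; leave alone.

How it is judged:
On the way, in this order (a step that is already met when the one before it is completed fails the run):
1. the lever's pointer has been pushed to the blue marker (within 5 mm) and is at rest there (horizontal distance between pointer_tip and marker_point below 0.005 m and velocity of joint ring between -0.03 and 0.03 rad/s), for 0.2 s.
2. the steel button is pressed in while the pointer is at the marker (horizontal distance between pointer_tip and marker_point below 0.005 m and value of joint store above 0.004 m), for 0.05 s.
At the end, for the whole second after the job is handed in: The pointer tip rests within 5 mm of the marker's point (on its centre line at the pointer's radius), the button was pressed and is up again, the marker has moved less than 4 mm and the loose things less than 20 mm (horizontal distance between pointer_tip and marker_point below 0.005 m and value of joint store below 0.0015 m and velocity of joint ring between -0.02 and 0.02 rad/s and distance of marker_point from where it was at the start of the episode below 0.004 m and distance of each of screw_tin, adapter, screwdriver, standoff_jar, mug, probe from where it was at the start of the episode below 0.02 m); the robot touches nothing.
It fails at once if the button is pressed while the pointer is away from the marker (more than 7 mm) (horizontal distance between pointer_tip and marker_point above 0.007 m and value of joint store above 0.003 m).
It fails at once if the lever is pinched or shoved hard (more than 30 N) (contact force between the fingers and ring above 30 N).
It fails at once if the blue marker is shifted by more than 4 mm (distance of marker_point from where it was at the start of the episode above 0.004 m).
It fails at once if a loose bystander is moved or lifted (more than 20 mm) (distance of any of screw_tin, adapter, screwdriver, standoff_jar, mug, probe from where it was at the start of the episode above 0.02 m).
It also fails if it takes over 51 s, if anything falls off the work surface, if the arm or the gripper's body presses on something with over 40 N, if the wrist force passes 120 N, or if a joint passes its speed limit or range.

## Working session

There is one attempt and no reset: what is moved stays moved. The work goes in short steps, Python scripts to look and compute and a tool call to move; the robot and the scene stay as the last step left them, time stands still between calls to the robot, and variables do not carry over. Pictures are saved under pics/ and viewed, and the job is handed in when it is done.

Besides the shell and the picture viewer there is one more tool, called after "Request:" as name(argument=value, ...) on one line, values as JSON. move_arm: Moves the arm, as the interface text tells. Its arguments: {"type":"object","properties":{"deltas":{"type":"array"},"force":{"type":"number"}},"required":["deltas"]}

```bash
mkdir -p pics
python3 - <<'E'
from workcell import manip, viewer
import cv2, numpy as np, pickle
o=manip.get_obs(); print(o)
d={}
for n in ("scene","top"):
    p,z=viewer.camera(n); c=viewer.calibration(n); d[n]=(p,z,c)
    cv2.imwrite(f"pics/{n}0.png",p[:,:,::-1]); print(n,c)
pickle.dump(d,open("d0.pkl","wb"))
E
```

```text
{'clock': 0.0, 'joint_pos': array([ 1.17337451,  0.3329149 , -0.06469201,  1.46095931,  0.02158734,
        1.3498466 , -0.0884814 ]), 'joint_velocities': array([ 7.32649087e-04, -9.20664882e-05, -3.24923460e-04,  7.54541900e-04,
        4.07683574e-05, -5.36399018e-04,  1.25195300e-03]), 'tau': array([-7.74733307e-04, -6.25448585e+01,  4.87814227e-02, -3.91611886e+01,
        1.61936291e-02,  9.77004063e-03,  3.87831199e-05]), 'position': array([ 0.22867764, -0.58126812,  0.23048043]), 'ee_rot': array([ 9.82486903e-01,  1.86330276e-01, -1.60122767e-04, -6.98530947e-04]), 'ft_force': array([ 0.07374316,  0.62748695, -0.16294362]), 'torque': array([0.02670188, 0.04815699, 0.03245486]), 'grip_width': 1.0015599262685566}
scene {'fx': 422.6583384883405, 'fy': 422.6583384883405, 'cx': 277.6177909611041, 'cy': 205.15053472534547, 'R': array([[ 0.25338627,  0.9672587 , -0.01435313],
       [ 0.55429244, -0.15733241, -0.81731659],
       [-0.79281479,  0.19914097, -0.57601006]]), 't': array([-0.18805145, -0.21820555,  1.25130181])}
top {'fx': 448.74937289998405, 'fy': 448.74937289998405, 'cx': 280.12488702591725, 'cy': 211.6210789271675, 'R': array([[ 0.00585077, -0.99989216, -0.0134697 ],
       [-0.99578505, -0.00459275, -0.09160262],
       [ 0.09153088,  0.01394888, -0.99570454]]), 't': array([0.03464185, 0.57626105, 1.06542293])}
```

View pics/top0.png

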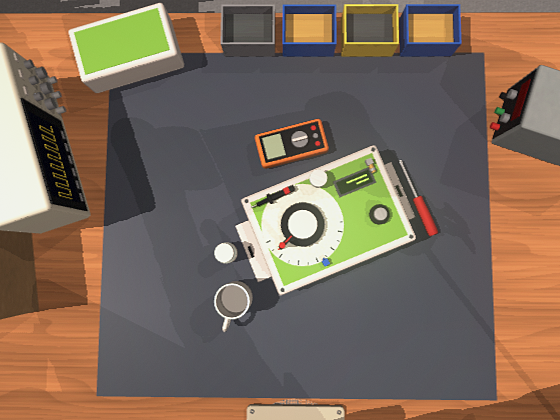

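View pics/scene0.png

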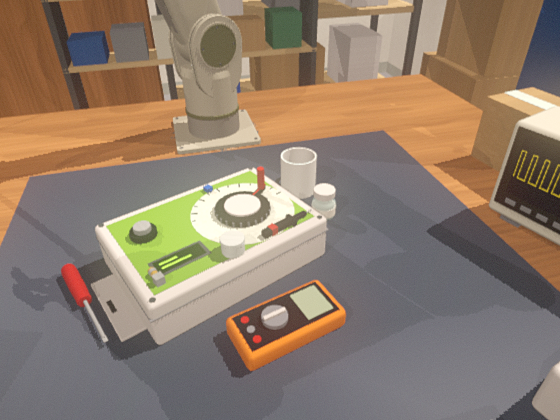

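The top view shows the charger with its button end at the right, the dial at about (300,224), the red pin at about (283,243), the blue marker at (326,262) and the button at (380,214). Next I'll enlarge the crop and measure.

```bash
cat > h.py <<'E'
import numpy as np, cv2, pickle
def ray(c,u,v,z):
    R,t=c["R"],c["t"]; C=-R.T@t
    d=R.T@np.array([(u-c["cx"])/c["fx"],(v-c["cy"])/c["fy"],1.])
    return C+d*(z-C[2])/d[2]
def proj(c,X):
    p=c["R"]@np.asarray(X)+c["t"]; return np.array([c["fx"]*p[0]/p[2]+c["cx"],c["fy"]*p[1]/p[2]+c["cy"]])
E
python3 - <<'E'
from h import *
d=pickle.load(open("d0.pkl","rb"))
p,z,c=d["top"]
cv2.imwrite("pics/topcrop.png",cv2.resize(p[130:310,210:450,::-1],None,fx=3.3,fy=3.3,interpolation=cv2.INTER_CUBIC))
p2,_,c2=d["scene"]
cv2.imwrite("pics/scenecrop.png",cv2.resize(p2[150:310,90:340,::-1],None,fx=3.2,fy=3.2,interpolation=cv2.INTER_CUBIC))
def comps(p,lo,hi,n,roi):
    h=cv2.cvtColor(p,cv2.COLOR_RGB2HSV); m=cv2.inRange(h,lo,hi)
    k,l,s,ce=cv2.connectedComponentsWithStats(m)
    for i in range(1,k):
        if s[i,4]>6 and roi[0]<ce[i,0]<roi[1] and roi[2]<ce[i,1]<roi[3]: print(n,s[i],ce[i])
for n,(p,z,c),roi in (("top",d["top"],(230,430,140,300)),("scene",d["scene"],(90,340,150,310))):
    comps(p,(105,120,60),(130,255,255),n+" blue",roi)
    comps(p,(0,150,80),(6,255,255),n+" red",roi)
    comps(p,(30,120,60),(60,255,255),n+" green",roi)
E
```

```text
top blue [322 258   8   8  42] [325.19047619 261.66666667]
top red [315 141   5   5  22] [317.09090909 143.09090909]
top red [283 187   7   8  36] [286.08333333 190.33333333]
top red [413 196  25  40 413] [425.05084746 215.68523002]
top red [278 235  14  15  52] [283.82692308 242.82692308]
top green [ 269  153  138  133 4746] [352.94732406 221.85440371]
top green [346 174  21  10  58] [356.55172414 178.18965517]
top green [298 179  12   5  33] [304.66666667 181.84848485]
top green [356 178  13   7  38] [362.02631579 180.71052632]
top green [251 196  16  10  45] [257.48888889 200.77777778]
top green [253 203  14  26 138] [258.97826087 212.04347826]
scene blue [205 186   5   2   7] [207.14285714 186.57142857]
scene red [257 167   7   4  21] [259.85714286 168.66666667]
scene red [269 224   7   5  16] [272.1875 226.    ]
scene green [213 172  44  17 278] [238.69064748 179.48201439]
scene green [265 182   5   4   7] [266.57142857 183.57142857]
scene green [ 107  190  113  105 4325] [164.25734104 239.51722543]
scene green [293 202  12  12  60] [297.58333333 208.28333333]
scene green [297 213  16  11  57] [304.87719298 217.84210526]
scene green [246 244   9   5  18] [249.11111111 245.66666667]
scene green [158 254  34  16 205] [172.37073171 260.8195122 ]
```

View pics/topcrop.png

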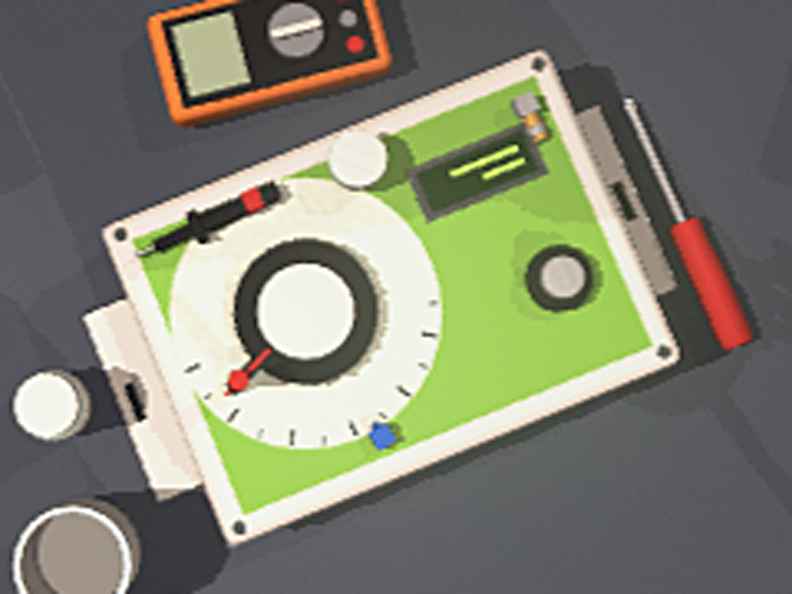

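View pics/scenecrop.png

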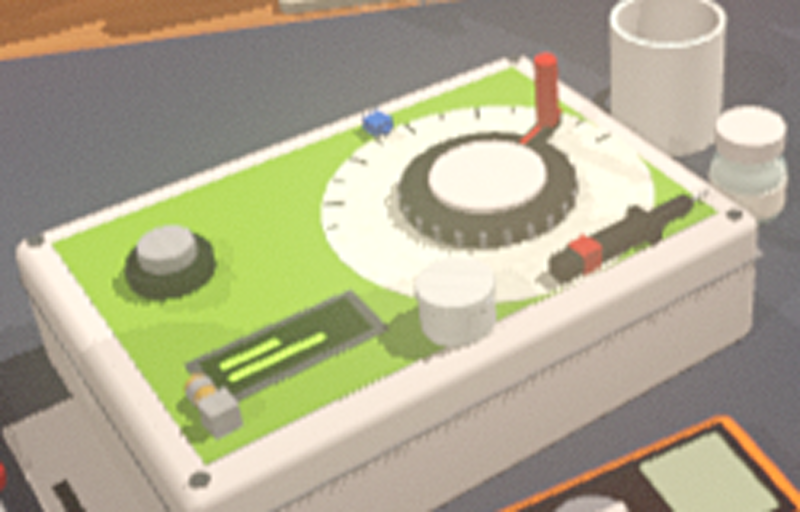

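Run:
```python
from h import *
d=pickle.load(open("d0.pkl","rb"))
p,z,c=d["top"]
f=lambda u,v:(u/3.3+210-.35,v/3.3+130-.35)
cs=[ray(c,*f(*q),0.09)[:2] for q in ((120,234),(539,63),(664,352),(239,527))]
print(np.round(cs,4)); C=np.mean(cs,0)
print([np.linalg.norm(cs[i]-cs[(i+1)%4]) for i in range(4)])
# +x charger: from robot side to far side ; +y: toward dial end (left)
ey=(cs[0]+cs[3]-cs[1]-cs[2]); ey/=np.linalg.norm(ey); ex=np.array([ey[1],-ey[0]])
ex2=(cs[0]+cs[1]-cs[2]-cs[3]); ex2/=np.linalg.norm(ex2); print("ex",ex,ex2)
yaw=np.arctan2(ex[1],ex[0])+.5*np.cross(ex,ex2); ex=np.array([np.cos(yaw),np.sin(yaw)]); ey=np.array([-ex[1],ex[0]])
print("yaw",np.degrees(yaw),"C",C)
D=C+.01*ex+.06*ey; B=C-.035*ex-.11*ey
print("D",D,"B",B)
print("knob px",f(306,312),"proj D",proj(c,[*D,.105]), "dial by eye",ray(c,*f(306,312),.105))
print("button eye",ray(c,*f(565,276),.11),ray(c,*f(565,276),.10))
def ang(P): v=P[:2]-D; x,y=v@ex,v@ey; return np.arctan2(-y,-x),np.hypot(x,y)
h=cv2.cvtColor(p,cv2.COLOR_RGB2HSV)
print("marker",[ang(ray(c,325.2,261.7,zz)) for zz in (.095,.1)])
print("marker eye",ang(ray(c,*f(383,436),.1)))
P=ray(c,*f(238,379),.146);print("pin",P,ang(P))
P=ray(c,*f(229,393),.10);print("tip",P,ang(P))
# scene
c2=d["scene"][2]; g=lambda u,v:(u/3.2+90-.35,v/3.2+150-.35)
P=ray(c2,*g(545,60),.146);print("pin scene",P,ang(P)); P=ray(c2,*g(377,122),.097);print("marker sc",P,ang(P))
P=ray(c2,*g(167,242),.11);print("button sc",P);
cs2=[ray(c2,*g(*q),.09)[:2] for q in ((735,215),(200,480),(36,241))];print(np.round(cs2,4))
for a in(0,):
  pass
pickle.dump((C,yaw,D,B,ex,ey),open("geo.pkl","wb"))
```

```text
[[ 0.5954  0.1154]
 [ 0.7174 -0.1774]
 [ 0.5153 -0.2606]
 [ 0.3942  0.0313]]
[np.float64(0.31716323313678996), np.float64(0.21859324500789026), np.float64(0.3160187027027389), np.float64(0.21807770196709073)]
ex [0.92335715 0.38394214] [0.92380062 0.38287388]
yaw 22.544947227052283 C [ 0.55559021 -0.07280928]
D [ 0.54182151 -0.01356045] B [ 0.56543983 -0.18782225]
knob px (302.3772727272727, 224.19545454545457) proj D [302.31480437 223.68835652] dial by eye [ 0.54067869 -0.01370251  0.105     ]
button eye [ 0.56570835 -0.18916542  0.11      ] [ 0.56660067 -0.19127267  0.1       ]
marker [(np.float64(0.156154837550329), np.float64(0.09961363996443238)), (np.float64(0.15294303439997817), np.float64(0.0993081076398651))]
marker eye (np.float64(0.1619211543028982), np.float64(0.10003606888390691))
pin [0.49406949 0.03202648 0.146     ] (np.float64(-1.155689944661365), np.float64(0.06601835932009907))
tip [0.48535633 0.0385736  0.1       ] (np.float64(-1.139021108767576), np.float64(0.0768522973463042))
pin scene [0.49584499 0.03297674 0.146     ] (np.float64(-1.184941968480561), np.float64(0.06541827653697706))
marker sc [ 0.45753105 -0.06468309  0.097     ] (np.float64(0.15170576150017484), np.float64(0.09858197422776546))
button sc [ 0.56370046 -0.18546921  0.11      ]
[[ 0.5967  0.1159]
 [ 0.7171 -0.175 ]
 [ 0.5154 -0.2588]]<stdin>:11: DeprecationWarning: Arrays of 2-dimensional vectors are deprecated. Use arrays of 3-dimensional vectors instead. (deprecated in NumPy 2.0)
```

Ring is at about -1.16 rad and the marker at about +0.155. Both cameras agree on the marker, and the pin's radius comes out at 66 mm. I'll shut the fingers and swing over.

Request:
move_arm(deltas=[[0,0,0,0,0,0,-1],[0.015,-0.015,0,0,0,0,-1],[0.03,-0.03,0,0,0,0,-1],[0.03,-0.03,0,0,0,0,-1],[0.03,-0.03,0,0,0,0,-1],[0.03,-0.03,0,0,0,0,-1],[0.03,-0.03,0,0,0,0,-1],[0.03,-0.03,0,0,0,0,-1],[0.03,-0.03,0,0,0,0,-1],[0.03,-0.03,0,0,0,0,-1]], force=20)

```text
clock: 1.35
position: [0.3731, -0.2496, 0.2314]
ee_rot: [0.982, 0.186, 0.0, 0.0]
ft_force: [1.2, -0.6, 0.6]
grip_width: 0.002
```

Request:
move_arm(deltas=[[0.03,-0.03,0,0,0,0,-1],[0.03,-0.03,0,0,0,0,-1],[0.03,-0.03,0,0,0,0,-1],[0.03,-0.03,0,0,0,0,-1],[0.03,-0.03,0,0,0,0,-1],[0.03,-0.03,0,0,0,0,-1],[0.03,-0.03,0,0,0,0,-1],[0.02,-0.01,0,0,0,-8,-1],[0,0,0,0,0,-8,-1],[0,0,0,0,0,-8,-1]])

```text
clock: 2.6
position: [0.5062, 0.0383, 0.2311]
ee_rot: [0.921, 0.389, -0.0, -0.0]
ft_force: [0.6, 0.4, 0.5]
grip_width: -0.002
```

Request:
move_arm(deltas=[[0.028,-0.004,0,0,0,0,-1],[0,0,0,0,0,0,-1],[0,0,0,0,0,0,-1]])

```text
clock: 2.98
position: [0.5228, 0.0604, 0.2311]
ee_rot: [0.922, 0.386, -0.0, 0.0]
ft_force: [0.4, 0.3, -0.5]
grip_width: -0.001
```

Run:
```python
from workcell import manip, viewer
import cv2,pickle
from h import *
o=manip.get_obs(); print(o["position"],o["ee_rot"],o["ft_force"])
C,yaw,D,B,ex,ey=pickle.load(open("geo.pkl","rb"))
p,z=viewer.camera("top"); cv2.imwrite("pics/top1.png",cv2.resize(p[130:310,210:450,::-1],None,fx=3.3,fy=3.3,interpolation=cv2.INTER_CUBIC))
p,z=viewer.camera("scene"); cv2.imwrite("pics/scene1.png",cv2.resize(p[100:310,90:340,::-1],None,fx=2.8,fy=2.8,interpolation=cv2.INTER_CUBIC))
```

```text
[0.52278278 0.06035959 0.23111976] [ 9.22298565e-01  3.86478049e-01 -2.72661557e-04  2.01379383e-05] [ 0.41136662  0.25571387 -0.47567647]
```

View pics/scene1.png

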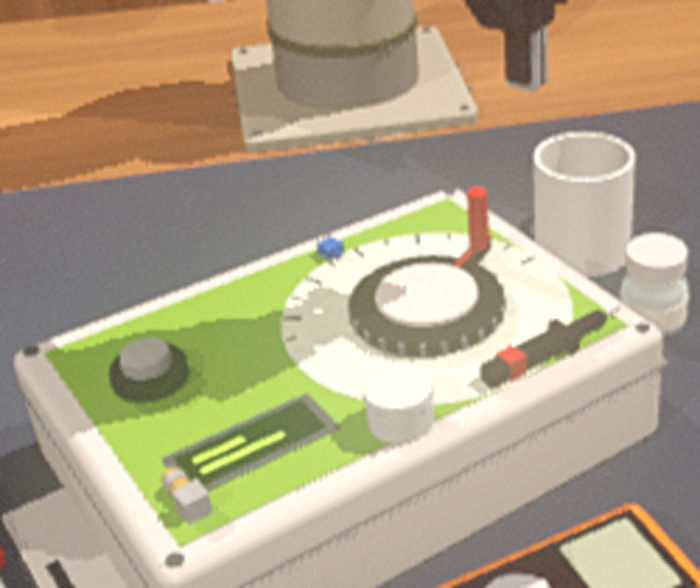

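The shut fingers hang above and behind the pin, clear of the probe. I'll lower to 30 mm above the lid.

Request:
move_arm(deltas=[[0,0,0.025,0,0,0,-1],[0,0,0.03,0,0,0,-1],[0,0,0.03,0,0,0,-1],[0,0,0.02,0,0,0,-1],[0,0,0.006,0,0,0,-1],[0,0,0,0,0,0,-1]])

```text
clock: 3.82
position: [0.5231, 0.0604, 0.1206]
ee_rot: [0.922, 0.386, 0.0, 0.0]
ft_force: [0.2, -0.5, -0.3]
grip_width: 0.004
```

Run:
```python
from workcell import manip, viewer
import cv2,pickle
from h import *
o=manip.get_obs(); print(o["position"],o["ee_rot"],o["ft_force"])
p,z=viewer.camera("scene"); cv2.imwrite("pics/scene2.png",cv2.resize(p[100:310,90:340,::-1],None,fx=2.8,fy=2.8,interpolation=cv2.INTER_CUBIC))
```

```text
[0.52310081 0.06044864 0.12063422] [9.22355658e-01 3.86341850e-01 1.99112165e-05 1.21220391e-04] [ 0.18865269 -0.4637558  -0.34256343]
```

View pics/scene2.png

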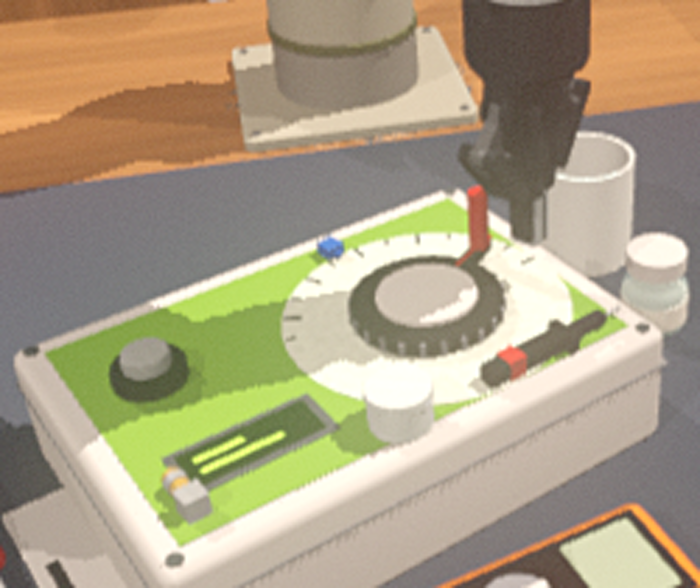

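Fingertips are level with the pin, about 20 mm behind it. I'll approach slowly.

Request:
move_arm(deltas=[[-0.006,0,0,0,0,0,-1],[-0.006,0,0,0,0,0,-1],[-0.004,0,0,0,0,0,-1],[-0.002,0,0,0,0,0,-1],[-0.002,0,0,0,0,0,-1],[0,0,0,0,0,0,-1]])

```text
clock: 4.62
position: [0.509, 0.0464, 0.1203]
ee_rot: [0.922, 0.386, -0.0, 0.0]
ft_force: [1.4, -0.6, -0.1]
grip_width: 0.0
```

```bash
cat > st.py <<'E'
from workcell import manip
from h import *
C,yaw,D,B,ex,ey=pickle.load(open("geo.pkl","rb"))
def st(half=0.018):
    o=manip.get_obs(); P=o["position"]; q=o["ee_rot"]; ty=2*np.arctan2(q[1],q[0])
    tx=np.array([np.cos(ty),np.sin(ty)]); tyv=np.array([np.sin(ty),-np.cos(ty)])
    v=P[:2]-D
    # pin angle a where pin touches -x face: (pin-P).tx=-half ; pin = D+.066*o
    # pin.tx component rel D = v.tx-half = .066*cos(angle between o and tx)
    k=(v@tx-half)/.066
    phi=ty+np.arccos(np.clip(k,-1,1))   # o is +90deg from tx nominal
    a=(phi-yaw-np.pi+np.pi)%(2*np.pi)-np.pi
    print("t",round(o["clock"],2),"P",P.round(4),"toolyaw",round(np.degrees(ty),1),"a if touching",round(a,3),"toolframe D",(-v@tx).round(4),(-v@tyv).round(4),"F tool xy",(o["ft_force"][:2]@tx).round(2),(o["ft_force"][:2]@tyv).round(2))
E
python3 -c "
from st import *; st()"
```

```text
t 4.62 P [0.509  0.0464 0.1203] toolyaw 45.5 a if touching -1.197 toolframe D -0.0197 0.0655 F tool xy 0.53 1.37
```

Request:
move_arm(deltas=[[-0.002,0,0,0,0,0,-1],[-0.0024,-0.0006,0,0,0,-2,-1],[-0.0035,-0.0008,0,0,0,-3,-1],[-0.0035,-0.0008,0,0,0,-3,-1],[-0.0035,-0.0008,0,0,0,-3,-1],[-0.0035,-0.0008,0,0,0,-3,-1],[-0.0035,-0.0008,0,0,0,-3,-1],[-0.0035,-0.0008,0,0,0,-3,-1],[-0.0024,-0.0006,0,0,0,-2,-1],[0,0,0,0,0,0,-1]])

```text
clock: 5.88
position: [0.488, 0.0275, 0.1203]
ee_rot: [0.832, 0.555, 0.0, -0.0]
ft_force: [-0.0, 0.3, -0.0]
grip_width: 0.002
```

Run:
```python
from st import *; st()
from workcell import viewer
p,z=viewer.camera("scene"); cv2.imwrite("pics/scene3.png",cv2.resize(p[100:310,90:340,::-1],None,fx=2.8,fy=2.8,interpolation=cv2.INTER_CUBIC))
```

```text
t 5.88 P [0.488  0.0275 0.1203] toolyaw 67.5 a if touching -0.776 toolframe D -0.0173 0.0655 F tool xy 0.25 -0.15
```

View pics/scene3.png

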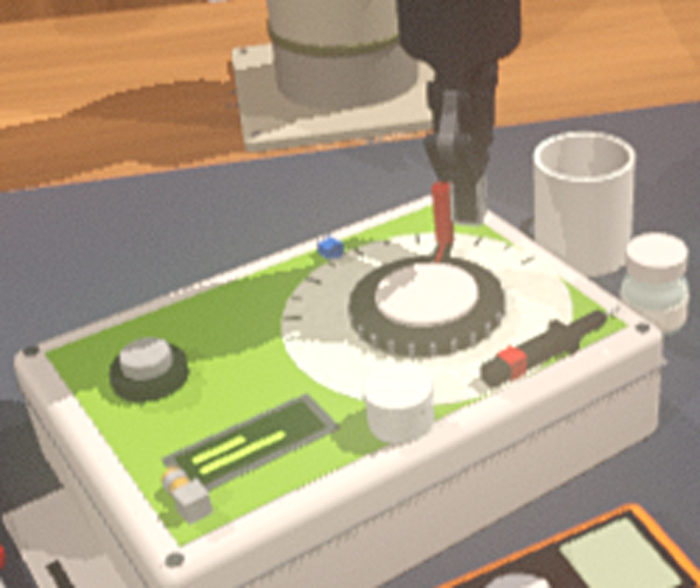

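The pin moves with the fingers, at low force. Continuing.

Request:
move_arm(deltas=[[-0.0024,-0.0006,0,0,0,-2,-1],[-0.0047,-0.0011,0,0,0,-4,-1],[-0.0047,-0.0011,0,0,0,-4,-1],[-0.0047,-0.0011,0,0,0,-4,-1],[-0.0047,-0.0011,0,0,0,-4,-1],[-0.0047,-0.0011,0,0,0,-4,-1],[-0.0047,-0.0011,0,0,0,-4,-1],[-0.0047,-0.0011,0,0,0,-4,-1],[-0.0024,-0.0006,0,0,0,-2,-1],[0,0,0,0,0,0,-1]])

```text
clock: 7.18
position: [0.474, -0.0082, 0.1203]
ee_rot: [0.647, 0.763, -0.0, 0.0]
ft_force: [0.5, -0.8, -0.2]
grip_width: -0.001
```

Run:
```python
from st import *; st()
from workcell import viewer
p,z=viewer.camera("scene"); cv2.imwrite("pics/scene4.png",cv2.resize(p[100:310,90:340,::-1],None,fx=2.8,fy=2.8,interpolation=cv2.INTER_CUBIC))
```

```text
t 7.17 P [ 0.474  -0.0082  0.1203] toolyaw 99.4 a if touching -0.205 toolframe D -0.0164 0.066 F tool xy -0.88 0.36
```

View pics/scene4.png

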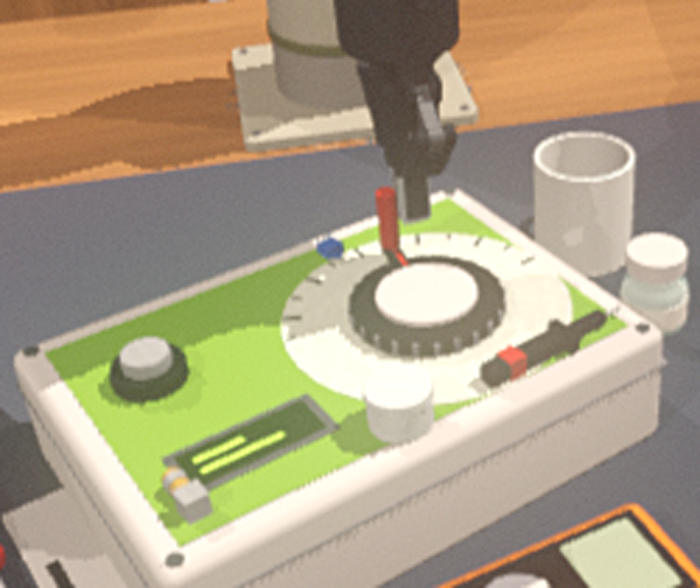

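```bash
cat >> st.py <<'E'
from workcell import viewer
def pinang(name="scene",out=None):
    p,z=viewer.camera(name); c=viewer.calibration(name)
    h=cv2.cvtColor(p,cv2.COLOR_RGB2HSV); m=cv2.inRange(h,(0,130,70),(8,255,255))|cv2.inRange(h,(172,130,70),(180,255,255))
    k,l,s,ce=cv2.connectedComponentsWithStats(m)
    best=None
    for a in np.arange(-1.4,.6,.004):  # pin model: project axis from 20..54 mm above lid, compare to red column centroid
        pass
    # red columns near dial: row-wise centroid of the tallest blob, between rays and axis heights
    for i in range(1,k):
        if s[i,4]<15: continue
        x,y,w,hh=s[i,:4]
        if name=="scene" and not(200<ce[i,0]<300 and 140<ce[i,1]<200): continue
        if name=="top" and not(260<ce[i,0]<345 and 205<ce[i,1]<290): continue
        print(name,s[i],ce[i].round(1))
        if name=="scene":
            rows=[(r,np.flatnonzero(l[r]==i).mean()) for r in range(y,y+hh)]
            # top rim centre of pin: top row is the far rim; centre of top ellipse ~1.5px lower
            r=y+1.5; u=np.mean([q[1] for q in rows[1:4]])
            P=ray(c,u,r,.146)
            v=P[:2]-D; print("pin",P.round(4),"a",np.arctan2(-v@ey,-v@ex).round(3),"r",np.hypot(*v).round(4))
    if out: cv2.imwrite(out,cv2.resize(p[100:310,190:340,::-1] if name=="scene" else p[180:290,240:370,::-1],None,fx=2.8 if name=="scene" else 5,fy=2.8 if name=="scene" else 5,interpolation=cv2.INTER_CUBIC))
E
python3 -c "
from st import *
pinang('scene'); pinang('top','pics/top4.png')"
```

```text
scene [224 167   8  22 118] [227.8 176.8]
pin [ 0.4794 -0.0255  0.146 ] a -0.205 r 0.0636
```

View pics/top4.png

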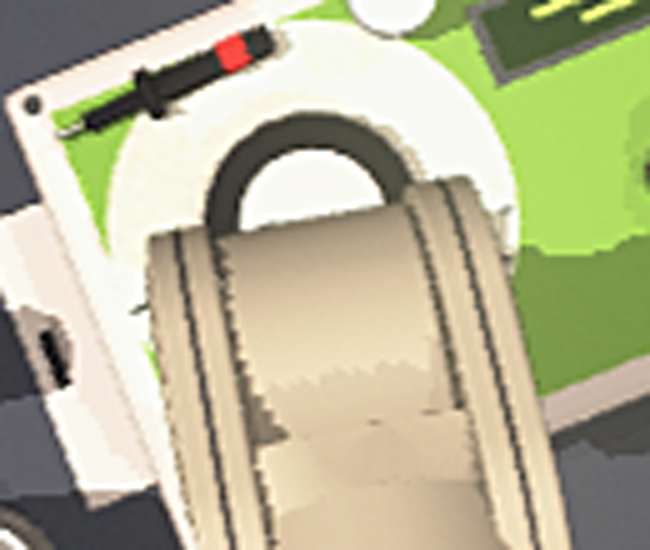

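Vision and finger contact agree at -0.205 rad. Going on to about +0.11, slowing at the end.

Request:
move_arm(deltas=[[-0.0024,-0.0006,0,0,0,-2,-1],[-0.0035,-0.0008,0,0,0,-3,-1],[-0.0035,-0.0008,0,0,0,-3,-1],[-0.0035,-0.0008,0,0,0,-3,-1],[-0.0035,-0.0008,0,0,0,-3,-1],[-0.0024,-0.0006,0,0,0,-2,-1],[-0.0012,-0.0003,0,0,0,-1,-1],[-0.0012,-0.0003,0,0,0,-1,-1],[0,0,0,0,0,0,-1],[0,0,0,0,0,0,-1]])

```text
clock: 8.57
position: [0.4754, -0.0297, 0.1203]
ee_rot: [0.519, 0.855, -0.0, 0.0]
ft_force: [-0.2, 0.5, 0.4]
grip_width: -0.002
```

```bash
python3 -c "
from st import *
st();pinang('scene','pics/scene5.png'); "
```

```text
t 8.57 P [ 0.4754 -0.0297  0.1203] toolyaw 117.5 a if touching 0.112 toolframe D -0.0163 0.0664 F tool xy 0.54 0.02
scene [214 171  16  26 135] [218.9 182.2]
pin [ 0.4887 -0.0451  0.146 ] a 0.143 r 0.0618
```

View pics/scene5.png

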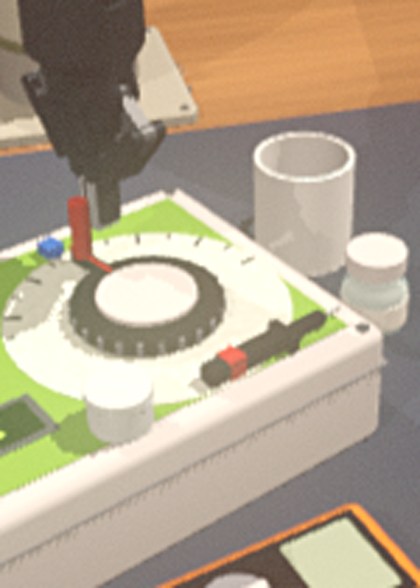

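Pin is near the marker: about 0.11 by contact, 0.14 by vision. I'll back off and lift to look closely before the final nudge.

Request:
move_arm(deltas=[[0.01,0,0,0,0,0,-1],[0.015,0,0,0,0,0,-1],[0,0,-0.02,0,0,0,-1],[0,0,-0.03,0,0,0,-1],[0,0,-0.03,0,0,0,-1],[0,0,-0.03,0,0,0,-1],[0,0,0,0,0,0,-1],[0,0,0,0,0,0,-1]])

```text
clock: 9.62
position: [0.4633, -0.0071, 0.2297]
ee_rot: [0.519, 0.855, -0.0, -0.0]
ft_force: [0.2, 0.2, 0.3]
grip_width: 0.005
```

```bash
python3 -c "
from st import *
st();o=manip.get_obs();p,z=viewer.camera('wrist');c=viewer.calibration('wrist');print(c)
cv2.imwrite('pics/w6.png',p[:,:,::-1]);pickle.dump((p,o,c),open('w6.pkl','wb'))
pinang('scene'); pinang('top','pics/top6.png')"
```

```text
t 9.62 P [ 0.4633 -0.0071  0.2297] toolyaw 117.5 a if touching -0.285 toolframe D -0.042 0.0666 F tool xy 0.15 0.26
{'fx': 325.19226210127806, 'fy': 325.19226210127806, 'cx': 279.6896911820376, 'cy': 204.4836208170735, 'T_tool_cam': array([[ 9.66238957e-05, -9.46396732e-01, -3.23006527e-01,
         8.30681706e-02],
       [ 9.99999932e-01, -2.31525084e-05,  3.66975084e-04,
        -4.15477976e-04],
       [-3.54782432e-04, -3.23006541e-01,  9.46396666e-01,
        -1.43126789e-01],
       [ 0.00000000e+00,  0.00000000e+00,  0.00000000e+00,
         1.00000000e+00]])}
scene [214 170  16  27 132] [218.7 180.8]
pin [ 0.4851 -0.0449  0.146 ] a 0.111 r 0.0648
```

View pics/w6.png

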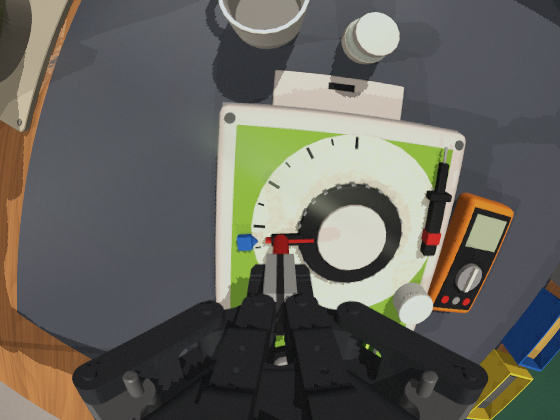

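View pics/top6.png

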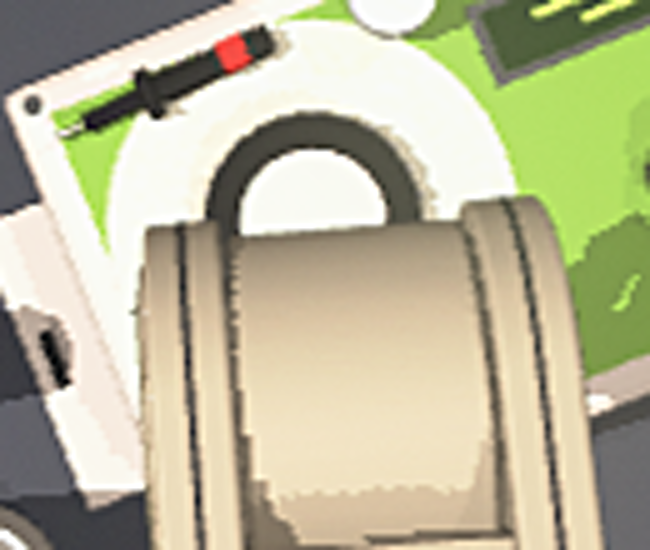

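The wrist view shows the red pointer (270,240) nearly facing the blue marker's point (257,241). I'll quantify it by casting fisheye rays.

```bash
cat > wr.py <<'E'
from st import *
from scipy.spatial.transform import Rotation as Ro
def wray(c,o,u,v,z):
    dx,dy=u-c["cx"],v-c["cy"]; r=np.hypot(dx,dy); th=r/c["fx"]
    d=np.array([np.sin(th)*dx/r,np.sin(th)*dy/r,np.cos(th)])
    T=c["T_tool_cam"]; R=Ro.from_quat(o["ee_rot"]).as_matrix()
    O=R@T[:3,3]+o["position"]; d=R@T[:3,:3]@d
    return O+d*(z-O[2])/d[2]
def A(P,D=D): v=P[:2]-D; return np.arctan2(-v@ey,-v@ex).round(3),np.hypot(*v).round(4)
E
python3 - <<'E'
from wr import *
p,o,c=pickle.load(open("w6.pkl","rb"))
h=cv2.cvtColor(p,cv2.COLOR_RGB2HSV)
b=cv2.inRange(h,(100,120,60),(130,255,255)); r=cv2.inRange(h,(0,150,80),(8,255,255))|cv2.inRange(h,(172,150,80),(180,255,255))
for n,m in(("blue",b),("red",r)):
    m=m.copy(); m[:,:225]=0; m[:,330:]=0; m[:220]=0; m[260:]=0
    ys,xs=np.nonzero(m); 
    print(n,[(u,round(ys[xs==u].mean(),1),(xs==u).sum()) for u in range(xs.min(),xs.max()+1) if (xs==u).any()])
    print(xs.mean(),ys.mean(),A(wray(c,o,xs.mean(),ys.mean(),.1)))
cv2.imwrite("pics/w6c.png",cv2.resize(p[200:290,225:415,::-1],None,fx=4,fy=4,interpolation=cv2.INTER_CUBIC))
# ring cap white centre
gx=[ (302,236),(403,236),(352,183),(352,284)]
for q in gx: print(wray(c,o,*q,.102).round(4), D)
E
```

```text
blue [(237, np.float64(240.5), np.int64(8)), (238, np.float64(242.0), np.int64(15)), (239, np.float64(242.5), np.int64(16)), (240, np.float64(242.5), np.int64(16)), (241, np.float64(242.5), np.int64(16)), (242, np.float64(242.5), np.int64(16)), (243, np.float64(242.5), np.int64(16)), (244, np.float64(242.5), np.int64(16)), (245, np.float64(242.0), np.int64(17)), (246, np.float64(242.0), np.int64(17)), (247, np.float64(242.0), np.int64(17)), (248, np.float64(242.0), np.int64(17)), (249, np.float64(241.5), np.int64(16)), (250, np.float64(241.5), np.int64(16)), (251, np.float64(242.0), np.int64(15)), (252, np.float64(242.0), np.int64(13)), (253, np.float64(241.0), np.int64(9)), (254, np.float64(241.0), np.int64(7)), (255, np.float64(240.5), np.int64(4)), (256, np.float64(240.5), np.int64(4)), (257, np.float64(241.0), np.int64(1))]
245.5625 241.96691176470588 (np.float64(0.137), np.float64(0.0989))
red [(266, np.float64(240.0), np.int64(5)), (267, np.float64(239.5), np.int64(6)), (268, np.float64(239.5), np.int64(6)), (269, np.float64(239.5), np.int64(6)), (270, np.float64(239.5), np.int
[... 1239 characters left out ...]
p.float64(240.5), np.int64(4)), (304, np.float64(240.5), np.int64(4)), (305, np.float64(240.5), np.int64(4)), (306, np.float64(240.5), np.int64(4)), (307, np.float64(240.5), np.int64(4)), (308, np.float64(240.5), np.int64(4)), (309, np.float64(240.5), np.int64(4)), (310, np.float64(240.5), np.int64(4)), (311, np.float64(240.5), np.int64(4)), (312, np.float64(240.5), np.int64(4)), (313, np.float64(240.0), np.int64(5))]
284.8138957816377 243.04962779156327 (np.float64(0.182), np.float64(0.0625))
[ 0.4995 -0.0332  0.102 ] [ 0.54182151 -0.01356045]
[0.5873 0.0108 0.102 ] [ 0.54182151 -0.01356045]
[0.5143 0.0313 0.102 ] [ 0.54182151 -0.01356045]
[ 0.5703 -0.0567  0.102 ] [ 0.54182151 -0.01356045]
```

View pics/w6c.png

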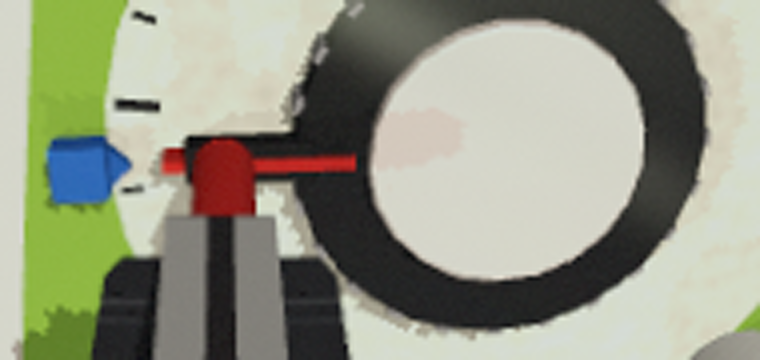

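Run:
```python
from wr import *
p,o,c=pickle.load(open("w6.pkl","rb"))
# black ring outer/inner contour fit: white cap contour
g=cv2.cvtColor(p,cv2.COLOR_RGB2GRAY)
m=((g>120)*255).astype(np.uint8)
k,l,s,ce=cv2.connectedComponentsWithStats(m)
i=l[236,352]; print(s[i])
cn=max(cv2.findContours((l==i).astype(np.uint8),0,1)[0],key=len)[:,0]
for zc in (.102,.105,.108):
    W=np.array([wray(c,o,u,v,zc)[:2] for u,v in cn]).astype(np.float32)
    (e,ax,an)=cv2.fitEllipse(W*1000); print(zc,np.array(e)/1000,ax)
    Dn=np.array(e)/1000
    for n,q in (("tip",(267.5,239.7)),("line",(300,240.5)),("mk tip",(256,240.6)),("mk body",(244,242.3))):
        for zz in (.1,): 
            a=A(wray(c,o,*q,zz),Dn); print("  ",n,a, end="")
    print()
```

```text
[ 318  205   68   65 3523]
0.102 [ 0.54259863 -0.01413843] (65.16326141357422, 66.67658233642578)
   tip (np.float64(0.107), np.float64(0.0787))   line (np.float64(0.138), np.float64(0.0487))   mk tip (np.float64(0.116), np.float64(0.0894))   mk body (np.float64(0.131), np.float64(0.1008))
0.105 [ 0.54129266 -0.01324553] (64.44143676757812, 65.9380111694336)
   tip (np.float64(0.125), np.float64(0.078))   line (np.float64(0.167), np.float64(0.048))   mk tip (np.float64(0.132), np.float64(0.0887))   mk body (np.float64(0.145), np.float64(0.1001))
0.108 [ 0.53998669 -0.01235263] (63.71963119506836, 65.19942474365234)
   tip (np.float64(0.144), np.float64(0.0773))   line (np.float64(0.198), np.float64(0.0474))   mk tip (np.float64(0.148), np.float64(0.0881))   mk body (np.float64(0.159), np.float64(0.0995))
```

The wrist view puts the pointer within about 1–1.5 mm of the marker line, while the earlier views suggest up to 3.4 mm short. I'll move over the button, which uncovers the dial, and check from the top camera before pressing.

Request:
move_arm(deltas=[[-0.015,0.001,0,0,0,0,-1],[-0.028,0.001,0,0,0,0,-1],[-0.03,0.001,0,0,0,0,-1],[-0.03,0.001,0,0,0,0,-1],[-0.03,0.001,0,0,0,0,-1],[-0.03,0.001,0,0,0,0,-1],[-0.03,0.001,0,0,0,0,-1],[-0.015,0,0,0,0,0,-1],[0,0,0,0,0,0,-1],[0,0,0,0,0,0,-1]])

```text
clock: 11.02
position: [0.5659, -0.1877, 0.2303]
ee_rot: [0.518, 0.855, 0.0, -0.0]
ft_force: [-0.5, -0.1, 0.5]
grip_width: 0.005
```

```bash
python3 -c "
from st import *
st();pinang('scene','pics/scene7.png'); pinang('top','pics/top7.png')
o=manip.get_obs();p,z=viewer.camera('wrist');c=viewer.calibration('wrist')
cv2.imwrite('pics/w7.png',p[:,:,::-1]);pickle.dump((p,o,c),open('w7.pkl','wb'))
"
```

```text
t 11.03 P [ 0.5659 -0.1877  0.2303] toolyaw 117.6 a if touching 1.658 toolframe D 0.1655 0.0592 F tool xy 0.15 -0.43
scene [214 170  16  27 101] [219.2 179.6]
pin [ 0.4851 -0.0449  0.146 ] a 0.111 r 0.0648
top [310 238  11  17  55] [315.9 247.3]
```

View pics/top7.png

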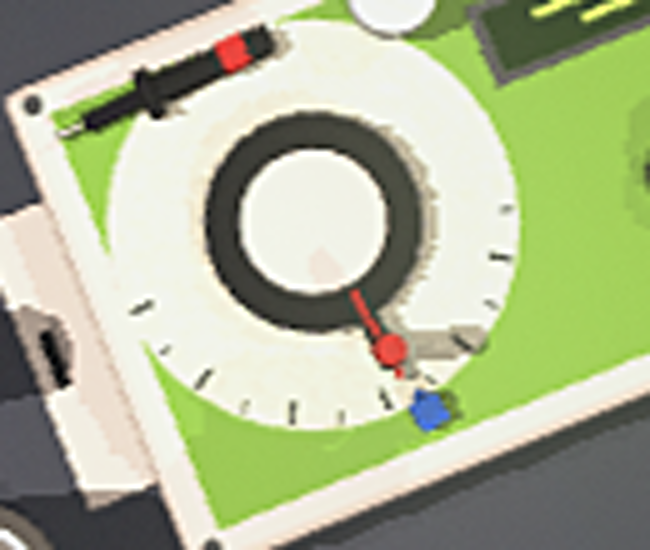

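View pics/w7.png

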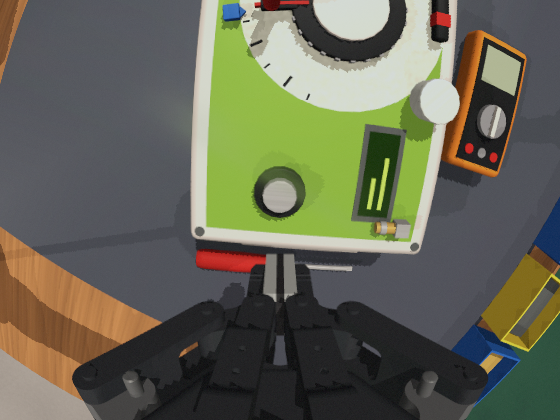

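View pics/scene7.png

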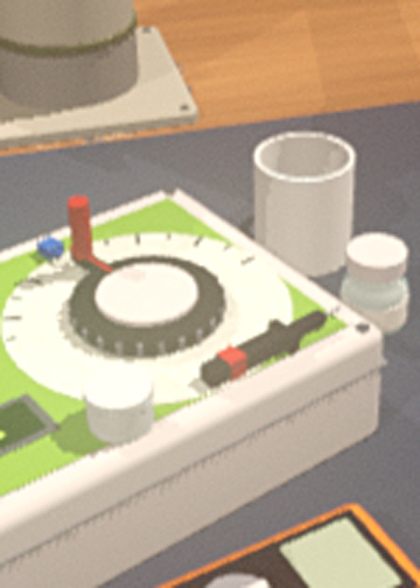

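Top view: pointer from (355,292) to (402,376) in the crop, marker centre (431,411), so it looks slightly short. I'll measure this and the button centre.

Run:
```python
from wr import *
c=viewer.calibration("top")
f=lambda u,v:(u/5+240-.4,v/5+180-.4)
for n,q in (("line in",(357,295)),("tip",(402,375)),("mk",(431,411)),("mk inner",(422,391))): print(n,A(ray(c,*f(*q),.1)))
im=cv2.imread("pics/top7.png")
h=cv2.cvtColor(im,cv2.COLOR_BGR2HSV)
for n,m in (("blue",cv2.inRange(h,(100,120,60),(130,255,255))),("red",cv2.inRange(h,(0,130,80),(8,255,255))|cv2.inRange(h,(172,130,80),(180,255,255)))):
    m[:270]=0; m[:,:320]=0
    ys,xs=np.nonzero(m); print(n,xs.mean(),ys.mean(),A(ray(c,*f(xs.mean(),ys.mean()),.1)))
    if n=="red":
        for lo,hi,z in ((285,325,.103),(335,365,.146),(368,380,.1)):
            s=(ys>=lo)&(ys<hi); print(lo,xs[s].mean(),ys[s].mean(),A(ray(c,*f(xs[s].mean(),ys[s].mean()),z)))
# dial centre: white cap fit in top
p,o,cw=pickle.load(open("w7.pkl","rb"))
for z in (.1,.105,.11): print("btn",z,wray(cw,o,280,195,z).round(4))
q={}
def W(n,u,v,z): print(n,A(wray(cw,o,u,v,z)))
W("mk",234,12,.1);W("tip",258,4,.1)
g=cv2.cvtColor(im,cv2.COLOR_BGR2GRAY); l=cv2.connectedComponents(((g>130)*255).astype(np.uint8))[1]
cn=max(cv2.findContours((l==l[220,313]).astype(np.uint8),0,1)[0],key=len)[:,0]
e=cv2.fitEllipse(cn); print("cap",e, ray(c,*f(*e[0]),.105),D)
```

```text
line in (np.float64(0.143), np.float64(0.0387))
tip (np.float64(0.131), np.float64(0.0798))
mk (np.float64(0.163), np.float64(0.1002))
mk inner (np.float64(0.178), np.float64(0.0905))
blue 428.35995740149093 410.4888178913738 (np.float64(0.154), np.float64(0.0994))
red 381.1188858695652 337.67119565217394 (np.float64(0.136), np.float64(0.0607))
285 361.64285714285717 307.2984693877551 (np.float64(0.116), np.float64(0.0445))
335 389.1318553092182 349.08984830805133 (np.float64(0.099), np.float64(0.0657))
368 398.35820895522386 372.17910447761193 (np.float64(0.121), np.float64(0.0779))
btn 0.1 [ 0.5666 -0.1892  0.1   ]
btn 0.105 [ 0.5659 -0.1878  0.105 ]
btn 0.11 [ 0.5652 -0.1865  0.11  ]
mk (np.float64(0.168), np.float64(0.0976))
tip (np.float64(0.105), np.float64(0.0774))
cap ((312.8594665527344, 221.3137664794922), (144.7364959716797, 147.59408569335938), 87.5179214477539) [ 0.54142661 -0.01323943  0.105     ] [ 0.54182151 -0.01356045]
```

Most views put the pointer about 0.03 rad (2.5 mm) short, the close wrist view about 1 mm. There's ample time, so I'll go back and nudge it ~1.8 mm to centre it.

Request:
move_arm(deltas=[[0.015,-0.001,0,0,0,0,-1],[0.028,-0.001,0,0,0,0,-1],[0.03,-0.001,0,0,0,0,-1],[0.03,-0.001,0,0,0,0,-1],[0.03,-0.001,0,0,0,0,-1],[0.03,-0.001,0,0,0,0,-1],[0.03,-0.001,0,0,0,0,-1],[0.015,0,0,0,0,0,-1],[0,0,0,0,0,0,-1]])

```text
clock: 12.3
position: [0.4636, -0.007, 0.2305]
ee_rot: [0.518, 0.855, -0.0, 0.001]
ft_force: [0.1, -0.1, 0.6]
grip_width: 0.0
```

Request:
move_arm(deltas=[[0,0,0.02,0,0,0,-1],[0,0,0.03,0,0,0,-1],[0,0,0.03,0,0,0,-1],[0,0,0.02,0,0,0,-1],[0,0,0.01,0,0,0,-1],[-0.01,0,0,0,0,0,-1],[-0.008,0,0,0,0,0,-1],[0,0,0,0,0,0,-1]])

```text
clock: 13.3
position: [0.473, -0.0245, 0.1209]
ee_rot: [0.52, 0.854, 0.0, 0.001]
ft_force: [0.8, -0.0, -0.4]
grip_width: 0.002
```

```bash
python3 -c "
from st import *
st()"
```

```text
t 13.3 P [ 0.473  -0.0245  0.1209] toolyaw 117.4 a if touching 0.025 toolframe D -0.0219 0.0662 F tool xy -0.38 0.71
```

Request:
move_arm(deltas=[[-0.002,0,0,0,0,0,-1],[-0.002,0,0,0,0,0,-1],[-0.001,0,0,0,0,0,-1],[-0.001,0,0,0,0,0,-1],[-0.001,0,0,0,0,0,-1],[-0.0005,0,0,0,0,0,-1],[0,0,0,0,0,0,-1],[0,0,0,0,0,0,-1]])

```text
clock: 14.3
position: [0.4755, -0.0301, 0.1203]
ee_rot: [0.519, 0.855, -0.0, -0.0]
ft_force: [-1.0, 1.6, 0.5]
grip_width: -0.001
```

```bash
python3 -c "
from st import *
st()"
```

```text
t 14.3 P [ 0.4755 -0.0301  0.1203] toolyaw 117.5 a if touching 0.118 toolframe D -0.0159 0.0664 F tool xy 1.85 -0.19
```

Request:
move_arm(deltas=[[0.005,0,0,0,0,0,-1],[0.02,0,0,0,0,0,-1],[0,0,-0.02,0,0,0,-1],[0,0,-0.03,0,0,0,-1],[0,0,-0.03,0,0,0,-1],[0,0,-0.03,0,0,0,-1],[0,0,0,0,0,0,-1],[0,0,0,0,0,0,-1]])

```text
clock: 15.3
position: [0.4635, -0.0073, 0.2297]
ee_rot: [0.519, 0.855, -0.0, -0.0]
ft_force: [-0.5, 0.2, -1.2]
grip_width: -0.002
```

```bash
python3 -c "
from st import *
st();o=manip.get_obs();p,z=viewer.camera('wrist');c=viewer.calibration('wrist')
cv2.imwrite('pics/w8.png',cv2.resize(p[200:290,225:415,::-1],None,fx=4,fy=4,interpolation=cv2.INTER_CUBIC))
pinang('scene')"
```

```text
t 15.3 P [ 0.4635 -0.0073  0.2297] toolyaw 117.5 a if touching -0.281 toolframe D -0.0417 0.0665 F tool xy 0.37 -0.38
scene [214 170  16  27 138] [218.7 181.1]
pin [ 0.485  -0.0452  0.146 ] a 0.114 r 0.065
```

View pics/w8.png

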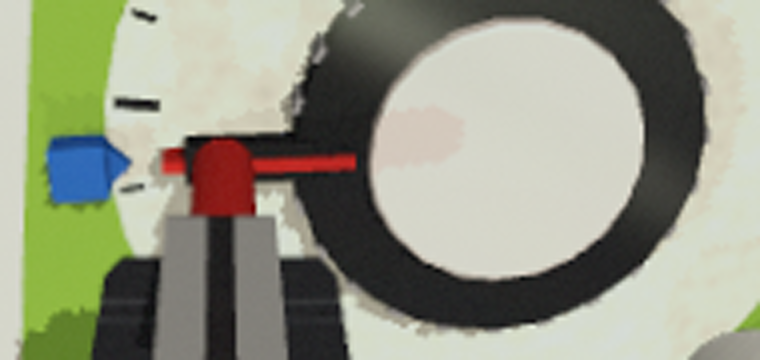

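It only moved ~0.4 mm, because the arm yielded before the pin slipped. One more nudge, about 2 mm deeper.

Request:
move_arm(deltas=[[0,0,0.02,0,0,0,-1],[0,0,0.03,0,0,0,-1],[0,0,0.03,0,0,0,-1],[0,0,0.02,0,0,0,-1],[0,0,0.01,0,0,0,-1],[-0.01,0,0,0,0,0,-1],[-0.008,0,0,0,0,0,-1],[-0.003,0,0,0,0,0,-1],[-0.002,0,0,0,0,0,-1],[0,0,0,0,0,0,-1]])

```text
clock: 16.65
position: [0.4749, -0.0285, 0.1205]
ee_rot: [0.519, 0.855, 0.0, 0.0]
ft_force: [0.4, -0.4, 0.2]
grip_width: -0.0
```

Request:
move_arm(deltas=[[-0.001,0,0,0,0,0,-1],[-0.001,0,0,0,0,0,-1],[-0.001,0,0,0,0,0,-1],[-0.001,0,0,0,0,0,-1],[0,0,0,0,0,0,-1],[0,0,0,0,0,0,-1]])

```text
clock: 17.4
position: [0.4766, -0.032, 0.1203]
ee_rot: [0.519, 0.855, -0.0, 0.0]
ft_force: [-1.4, 0.8, 0.9]
grip_width: 0.001
```

```bash
python3 -c "
from st import *
st();pinang('scene')"
```

```text
t 17.4 P [ 0.4766 -0.032   0.1203] toolyaw 117.5 a if touching 0.15 toolframe D -0.0138 0.0664 F tool xy 1.32 -0.87
scene [213 171  16  26 134] [217.5 182.1]
pin [ 0.4881 -0.0474  0.146 ] a 0.169 r 0.0636
```

Request:
move_arm(deltas=[[0.005,0,0,0,0,0,-1],[0.022,0,0,0,0,0,-1],[0,0,-0.02,0,0,0,-1],[0,0,-0.03,0,0,0,-1],[0,0,-0.03,0,0,0,-1],[0,0,-0.03,0,0,0,-1],[0,0,0,0,0,0,-1],[0,0,0,0,0,0,-1]])

```text
clock: 18.45
position: [0.4635, -0.0072, 0.2297]
ee_rot: [0.519, 0.855, -0.0, -0.0]
ft_force: [-0.4, -1.1, -0.9]
grip_width: 0.005
```

```bash
python3 -c "
from st import *
p,z=viewer.camera('wrist')
cv2.imwrite('pics/w9.png',cv2.resize(p[200:290,225:415,::-1],None,fx=4,fy=4,interpolation=cv2.INTER_CUBIC))"
```

```text
(no output)
```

View pics/w9.png

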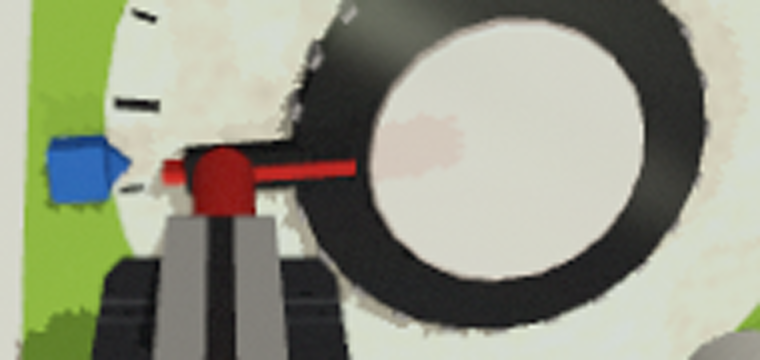

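Request:
move_arm(deltas=[[-0.015,0.001,0,0,0,0,-1],[-0.028,0.001,0,0,0,0,-1],[-0.03,0.001,0,0,0,0,-1],[-0.03,0.001,0,0,0,0,-1],[-0.03,0.001,0,0,0,0,-1],[-0.03,0.001,0,0,0,0,-1],[-0.03,0.001,0,0,0,0,-1],[-0.015,0,0,0,0,0,-1],[0,0,0,0,0,0,-1],[0,0,0,0,0,0,-1]])

```text
clock: 19.75
position: [0.5661, -0.1881, 0.2303]
ee_rot: [0.518, 0.855, 0.0, -0.0]
ft_force: [-0.1, 1.2, -0.2]
grip_width: 0.002
```

Run:
```python
from wr import *
st();pinang('scene'); pinang('top','pics/top10.png')
c=viewer.calibration("top")
f=lambda u,v:(u/5+240-.4,v/5+180-.4)
im=cv2.imread("pics/top10.png")
h=cv2.cvtColor(im,cv2.COLOR_BGR2HSV)
for n,m in (("blue",cv2.inRange(h,(100,120,60),(130,255,255))),("red",cv2.inRange(h,(0,130,80),(8,255,255))|cv2.inRange(h,(172,130,80),(180,255,255)))):
    m[:270]=0; m[:,:320]=0
    ys,xs=np.nonzero(m); print(n,xs.mean(),ys.mean(),A(ray(c,*f(xs.mean(),ys.mean()),.1)))
    if n=="red":
        for lo,hi,z in ((285,325,.103),(335,365,.146),(368,380,.1)):
            s=(ys>=lo)&(ys<hi); print(lo,xs[s].mean(),ys[s].mean(),A(ray(c,*f(xs[s].mean(),ys[s].mean()),z)))
```

```text
t 19.75 P [ 0.5661 -0.1881  0.2303] toolyaw 117.6 a if touching 1.658 toolframe D 0.166 0.0592 F tool xy 1.12 0.48
scene [213 171  16  26  96] [218.2 179.9]
pin [ 0.4881 -0.0472  0.146 ] a 0.166 r 0.0633
top [310 237  12  18  55] [316.8 246.6]
blue 428.3674121405751 410.4749733759318 (np.float64(0.154), np.float64(0.0994))
red 385.66396761133603 334.9284750337382 (np.float64(0.175), np.float64(0.0607))
285 365.3734939759036 306.1831325301205 (np.float64(0.154), np.float64(0.0449))
335 394.4535452322738 347.40709046454765 (np.float64(0.135), np.float64(0.0661))
368 404.70588235294116 370.4117647058824 (np.float64(0.158), np.float64(0.0787))
```

View pics/top10.png

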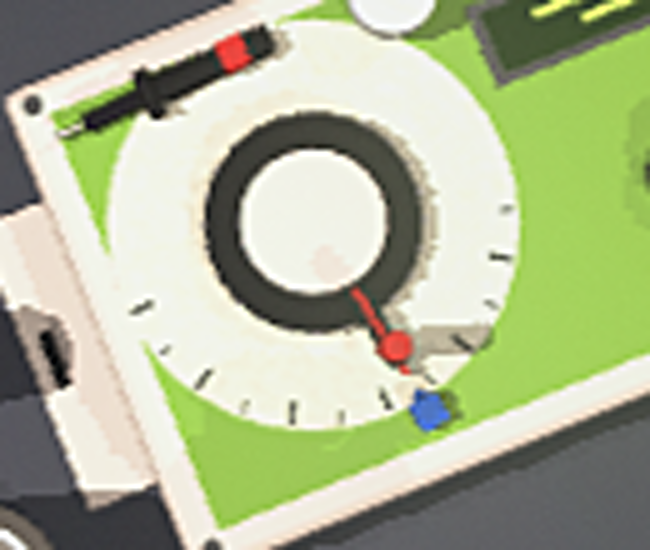

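The pointer now reads 0.135–0.158 against the marker's 0.154; the wrist view shows it centred to within ~2 mm. The marker hasn't moved. Pressing the button: fast down to 0.125 m, then slowly.

Request:
move_arm(deltas=[[0,0,0.02,0,0,0,-1],[0,0,0.03,0,0,0,-1],[0,0,0.03,0,0,0,-1],[0,0,0.02,0,0,0,-1],[0,0,0.004,0,0,0,-1],[0,0,0,0,0,0,-1]])

```text
clock: 20.6
position: [0.5666, -0.1893, 0.1268]
ee_rot: [0.519, 0.855, 0.0, 0.0]
ft_force: [0.4, 0.9, 0.3]
grip_width: -0.001
```

Request:
move_arm(deltas=[[0,0,0.003,0,0,0,-1],[0,0,0.003,0,0,0,-1],[0,0,0.003,0,0,0,-1],[0,0,0.003,0,0,0,-1],[0,0,0,0,0,0,-1]])

```text
clock: 21.22
position: [0.5661, -0.1893, 0.114]
ee_rot: [0.519, 0.855, -0.0, -0.0]
ft_force: [-0.6, -0.2, 0.6]
grip_width: -0.001
```

Request:
move_arm(deltas=[[0,0,0.002,0,0,0,-1],[0,0,0.002,0,0,0,-1],[0,0,0,0,0,0,-1]])

```text
clock: 21.6
position: [0.5664, -0.1894, 0.1104]
ee_rot: [0.519, 0.855, 0.0, 0.0]
ft_force: [-0.6, 0.4, 1.5]
grip_width: -0.003
```

Request:
move_arm(deltas=[[0,0,0.002,0,0,0,-1],[0,0,0.002,0,0,0,-1],[0,0,0,0,0,0,-1]])

```text
clock: 21.98
position: [0.5664, -0.1894, 0.1064]
ee_rot: [0.519, 0.855, 0.0, 0.0]
ft_force: [-0.2, 0.9, 5.7]
grip_width: 0.002
```

Request:
move_arm(deltas=[[0,0,0.0015,0,0,0,-1],[0,0,0.0015,0,0,0,-1],[0,0,0,0,0,0,-1],[0,0,0,0,0,0,-1]])

```text
clock: 22.48
position: [0.5667, -0.1894, 0.1058]
ee_rot: [0.519, 0.855, -0.0, 0.001]
ft_force: [-10.0, 1.8, 25.4]
grip_width: -0.002
```

It bottomed out (25 N, no further travel), so the button was fully pressed. Releasing and lifting.

Request:
move_arm(deltas=[[0,0,-0.005,0,0,0,-1],[0,0,-0.015,0,0,0,-1],[0,0,-0.03,0,0,0,-1],[0,0,-0.03,0,0,0,-1],[0,0,-0.03,0,0,0,-1],[0,0,-0.015,0,0,0,-1],[0,0,0,0,0,0,-1],[0,0,0,0,0,0,-1]])

```text
clock: 23.48
position: [0.5657, -0.1893, 0.227]
ee_rot: [0.519, 0.855, -0.0, -0.001]
ft_force: [0.4, -0.6, -0.2]
grip_width: -0.001
```

Run:
```python
from wr import *
st();pinang('scene','pics/scene11.png'); pinang('top','pics/top11.png')
p,z=viewer.camera('wrist');cv2.imwrite('pics/w11.png',p[:,:,::-1])
p,z=viewer.camera('top');cv2.imwrite('pics/top11f.png',p[:,:,::-1])
c=viewer.calibration("top")
f=lambda u,v:(u/5+240-.4,v/5+180-.4)
im=cv2.imread("pics/top11.png")
h=cv2.cvtColor(im,cv2.COLOR_BGR2HSV)
for n,m in (("blue",cv2.inRange(h,(100,120,60),(130,255,255))),("red",cv2.inRange(h,(0,130,80),(8,255,255))|cv2.inRange(h,(172,130,80),(180,255,255)))):
    m[:270]=0; m[:,:320]=0
    ys,xs=np.nonzero(m); print(n,xs.mean(),ys.mean(),A(ray(c,*f(xs.mean(),ys.mean()),.1)))
```

```text
t 23.48 P [ 0.5657 -0.1893  0.227 ] toolyaw 117.5 a if touching 1.657 toolframe D 0.167 0.0599 F tool xy -0.66 0.06
scene [213 171  16  26  92] [218.3 179.9]
pin [ 0.4881 -0.0472  0.146 ] a 0.166 r 0.0633
top [310 237  12  16  51] [316.5 246.1]
blue 428.37179487179486 410.4561965811966 (np.float64(0.154), np.float64(0.0994))
red 385.6044776119403 334.89755766621437 (np.float64(0.175), np.float64(0.0607))
```

View pics/w11.png

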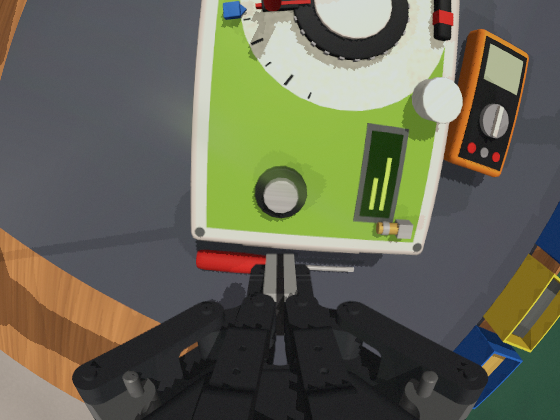

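View pics/top11f.png

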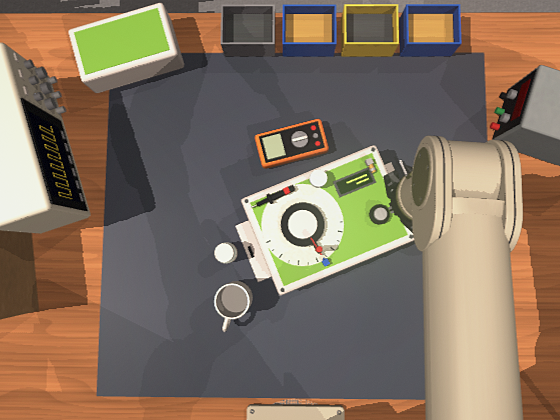

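The pictures show the button up (wrist view, 280,195) and the pointer and marker unchanged by the press. The tin, adapter, probe, jar, mug and screwdriver are in their original places. Handing in.

```bash
python3 -c "
from workcell import manip
print(manip.hand_in())"
```

```text
the job is handed in; nothing more can be done
None
```

I pushed the lever with the shut fingertips from about -1.17 rad to the blue marker, then pressed the steel button and let it spring back. I handed the job in at about 23.5 s of the 51 s allowed. No verdict was reported.

- **Pointer:** in the last top view used for this, parts of the lever read 0.135–0.158 rad against 0.154 for the marker. The scene camera read 0.166, and the close wrist view suggested 1–2 mm past the marker. The views therefore disagree by about 2 mm, but all are inside the 5 mm limit.
- **Nudges:** after the first push the pointer looked 1–3 mm short, so I nudged it twice. The first nudge barely moved it (about 0.4 mm); the second centred it. Forces I read at the end of each push call were below about 2 N.
- **Button:** it went down to its stop with a 25 N reading, and in the last pictures it appears to be up again.
- **Marker and loose things:** the marker's measured position did not change. The tin, adapter, probe, jar, mug and screwdriver look unmoved in the pictures, but I did not measure them individually. The arm was about 12 cm clear of the button at hand-in.

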